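# Load a row of resin mounts from the specimen case into the stage holder

## Robot

A 6-joint arm with a two-finger parallel gripper is mounted at the origin on the work surface. World frame = base frame: x ahead of the robot, y to its left, z up, the work surface at z = 0. Lengths are in m, angles in rad, forces in N, time in s.
With the tool pointing down it reaches from about 0.275 to 0.75 m from the base axis. Payload 10.2 kg.
Tool frame: the origin (TCP) lies between the finger pads; the fingertips stand 22 mm ahead of it and the grasp point (between the pads) lies 3 mm ahead of it (r.finger_overhang is the distance from the TCP to the fingertips, in m); z points along the fingers, y is the line along which they close (so a half turn about z gives the same grasp; the last joint's range is limited). The gripper opens to 85 mm and grips with 20 to 120 N. Pads are 22 mm wide; open, the fingers measure 114 mm over their backs; the gripper's body (76 mm by 85 mm) begins 54 mm behind the grasp point. The pads swing forward as they close: fully open they stand 13 mm farther back than shut.
Start: joints at [0.922, 0.313, 1.498, -0, 1.331, -0.223], TCP at [0.217, 0.478, 0.253] pointing down, gripper open.
Joint ranges: [-2.94, 2.94], [-0.97, 2.17], [0.19, 2.56], [-1.23, 4.37], [0.02, 3.11], [-2.88, 2.88]. Speed limits (rad/s): [2.39, 2.39, 3.01, 3.14, 3.14, 3.14].

## Interface

Orientations are given as a 3x3 rotation matrix whose columns are the frame's x, y, z axes.
In Python, from bench import r gives the robot as it stands.
- The arm moves only by the shell command python3 -m pendant 'ROWS' [OPENING] [FORCE]. ROWS is JSON, one flat list of numbers, 6 for each row, row after row: the shift along the tool's x, y, z normalised to -1 to 1, where 1 is 400 mm, then the turn, a rotation vector about the tool's x, y, z normalised to -1 to 1, where 1 is 180 degrees. In form: [tx, ty, tz, rx, ry, rz, tx, ty, tz, rx, ry, rz, ...]. A call has 1 to 10 rows; each row is the pose to reach, as a shift and turn from the pose commanded when the call began, along the tool's axes at that moment, turning the shorter way round; what a row does not reach only later rows make up. A row lasts 1/10 s, in which the tool goes at most 50 mm and 8.59 degrees, less where a joint would pass 70% of its speed; a pose out of reach is approached as far as the arm can. A call with a number of a shift or a turn outside -1 to 1 is refused whole. A call with a gripper value outside its range is refused whole. OPENING is the closure, from -1 (fully open) to 1 (shut), set as the call begins (- or left out, the last holds). The fingers move at their own pace and stop on an object; FORCE is the grip in N (left out, the last holds). Time passes only in rows, so rows that repeat a pose let the fingers close. It gives the time, the measured TCP pose, the force, the opening and the grip force at its end, in the units of the state.
- r.sense(): the state, without advancing time (a new reading comes with each control period).
- r.camera(name): name is "scene" or "top" or "wrist"; returns (picture, depth): 420x560x3 uint8, red, green, blue; 420x560 float32, m along the optical axis (not along the pixel's ray), 0 where there is no reading.
- r.get_calibration(name): a dict with "intrinsics" (3x3 intrinsics, pixels), "D" ([k1, k2, p1, p2, k3] as OpenCV has them; the pictures are not rectified), "eye" and "orientation" of the camera in the world. Camera axes: x right, y up, looking along -z (the intrinsics and any distortion apply to the point x, -y, -z); pixel columns grow to the right and rows downward; lengths in m; the calibration is good to about 2 mm. A picture is of the moment at which its call begins: read the wrist's pose just before it. get_calibration takes no time and is no camera call; for the wrist camera it gives the pose at the moment of the call.
- r.hand_in(): hands the job in; it is judged then, once.
Trained networks look in the newest picture that a camera, given by its name, has taken for a name from the list of things; names that differ only in an ending like _2 or _b are one class to them, and where a whole thing is asked for, a point or a joint stands for the part that bears it (a point fixed in the world has none). Each returns a list of dicts, best first, with "confidence" (0 to 1); they miss things now and then, are a little off and sometimes report something else, mostly with a low value. They report only what shows in the picture. A call takes as long as a camera call.
- r.regions_of(camera, query): "region" (420x560 bool, what is visible of it) and "centre" ([column, row] in pixels, amid what is visible of it).
- r.place_of(camera, query): "centre" ([column, row] in pixels: a listed point, or the origin of a listed thing).
The state is a dict: "time": time; "qpos": joint angles; "qd": joint speeds; "effort": joint torques, N m; "eef_pos": TCP position; "ee_rot": TCP orientation; "contact_force": force on the tool from outside, world axes, zero at the start; "ft_torque": the same for the moment, N m; "width": finger opening in m; "finger_force": force on a finger pad.
Only numpy, scipy, OpenCV 4.12 (cv2) and the standard library are available. Lean on these libraries where they do the work, as an engineer would, in place of code of your own. Each camera call takes 0.05 s, during which the arm holds its last target. There are 200 camera calls.

## Task

Swing the specimen case's clear lid back past its balance point so that it stays open, then move the row of four resin mounts from the case into the stage holder, so that they stand there in the order of the holder's coloured seats: each mount in the seat of its own colour. Set each one down gently, flat in its cup with the polished face up, and leave the lid standing open.

Things in the scene. Friction and masses are not known exactly. Their poses are not given: they have to be found in the camera images.
- red_mount (a point): centre of the loose red resin mount: an upright disc 38 mm across, 25 mm high, 60 g, a steel section polished into its top (z up). It starts in the case, in a 5 mm deep foam pocket: the foam's surface is 7.5 mm below this centre. The four stand in a row parallel to the lid's hinge, 60 mm apart, the case's front and back walls (inner faces) 57 mm either side of the row.
- yellow_mount (a point): centre of the loose yellow resin mount: an upright disc 38 mm across, 25 mm high, 60 g, a steel section polished into its top (z up). It starts in the case, in a 5 mm deep foam pocket: the foam's surface is 7.5 mm below this centre. The four stand in a row parallel to the lid's hinge, 60 mm apart, the case's front and back walls (inner faces) 57 mm either side of the row.
- green_mount (a point): centre of the loose green resin mount: an upright disc 38 mm across, 25 mm high, 60 g, a steel section polished into its top (z up). It starts in the case, in a 5 mm deep foam pocket: the foam's surface is 7.5 mm below this centre. The four stand in a row parallel to the lid's hinge, 60 mm apart, the case's front and back walls (inner faces) 57 mm either side of the row.
- blue_mount (a point): centre of the loose blue resin mount: an upright disc 38 mm across, 25 mm high, 60 g, a steel section polished into its top (z up). It starts in the case, in a 5 mm deep foam pocket: the foam's surface is 7.5 mm below this centre. The four stand in a row parallel to the lid's hinge, 60 mm apart, the case's front and back walls (inner faces) 57 mm either side of the row.
- seat_red: the holder's red seat: a fixed shallow round cup with a red rim, 61 mm outside, 54 mm inside, rim 7 mm and flat floor 2 mm above its underside. Origin: centre of its underside, 20 mm above the bench; y axis along the row of four seats (66 mm apart), x across it, z up. A mount standing in it has its centre 14.5 mm above this origin.
- seat_yellow: the holder's yellow seat: a fixed shallow round cup with a yellow rim, 61 mm outside, 54 mm inside, rim 7 mm and flat floor 2 mm above its underside. Origin: centre of its underside, 20 mm above the bench; y axis along the row of four seats (66 mm apart), x across it, z up. A mount standing in it has its centre 14.5 mm above this origin.
- seat_green: the holder's green seat: a fixed shallow round cup with a green rim, 61 mm outside, 54 mm inside, rim 7 mm and flat floor 2 mm above its underside. Origin: centre of its underside, 20 mm above the bench; y axis along the row of four seats (66 mm apart), x across it, z up. A mount standing in it has its centre 14.5 mm above this origin.
- seat_blue: the holder's blue seat: a fixed shallow round cup with a blue rim, 61 mm outside, 54 mm inside, rim 7 mm and flat floor 2 mm above its underside. Origin: centre of its underside, 20 mm above the bench; y axis along the row of four seats (66 mm apart), x across it, z up. A mount standing in it has its centre 14.5 mm above this origin.
- lid_grip (a point): middle of the black handle bar before the clear lid: 44 mm along this point's y (parallel to the hinge), 14 mm front to back, 12 mm high, 23 mm clear of the lid's edge; pinch its two ends from above. Lid shut: 34 mm above the bench, x level towards the hinge, z up; turns with the lid. Hinge axis: 152 mm along +x, 8 mm along -z. Case fixed, 122 mm deep, 256 mm wide, rim 26 mm high.
- lid (a joint): angle of the case's clear lid (rad): 0 shut (top 42 mm above the bench, the mounts seen through it), grows as it opens up and back, stop at 1.9. 160 g, swings freely: below about 1.3 it falls shut, beyond about 1.5 it falls open onto its stop and stays, leaning away from the mounts, up to 185 mm above the bench.

How it is judged:
On the way:
1. the case's lid has been swung back past its balance point (beyond 1.6 rad) (value of joint lid above 1.6 rad), for 0.2 s.
At the end, for the whole second after the job is handed in: The lid stands open (beyond 1.6 rad); each mount stands in the seat of its own colour, within 12 mm of the seat's centre, down on the cup's floor (centre less than 18 mm above the seat's origin; 14.5 is fully down), upright with the polished face up (within 0.1 rad), released and at rest (value of joint lid above 1.6 rad and horizontal distance between red_mount and seat_red below 0.012 m and z of red_mount in the frame of seat_red below 0.018 m and angle between each of red_mount, yellow_mount, green_mount, blue_mount's own z axis and vertical below 0.1 rad and linear speed of each of red, yellow, green, blue below 0.02 m/s and contact force between each of red, yellow, green, blue and the fingers below 0.1 N and horizontal distance between yellow_mount and seat_yellow below 0.012 m and z of yellow_mount in the frame of seat_yellow below 0.018 m and horizontal distance between green_mount and seat_green below 0.012 m and z of green_mount in the frame of seat_green below 0.018 m and horizontal distance between blue_mount and seat_blue below 0.012 m and z of blue_mount in the frame of seat_blue below 0.018 m); the robot touches nothing.
It fails at once if the red mount is dropped or flung (faster than 0.75 m/s with its centre within 65 mm of the bench) (height (world z) of red_mount below 0.065 m and linear speed of red above 0.75 m/s).
It fails at once if the yellow mount is dropped or flung (faster than 0.75 m/s with its centre within 65 mm of the bench) (height (world z) of yellow_mount below 0.065 m and linear speed of yellow above 0.75 m/s).
It fails at once if the green mount is dropped or flung (faster than 0.75 m/s with its centre within 65 mm of the bench) (height (world z) of green_mount below 0.065 m and linear speed of green above 0.75 m/s).
It fails at once if the blue mount is dropped or flung (faster than 0.75 m/s with its centre within 65 mm of the bench) (height (world z) of blue_mount below 0.065 m and linear speed of blue above 0.75 m/s).
It also fails if it takes over 125 s, if anything falls off the work surface, if the arm or the gripper's body presses on something with over 40 N, if the wrist force passes 120 N, or if a joint passes its speed limit or range.

## Working session

There is one attempt and no reset: what is moved stays moved. The work goes in short steps, Python scripts to look and compute and a shell command to move; the robot and the scene stay as the last step left them, time stands still between calls to the robot, and variables do not carry over. Pictures are saved under pics/ and viewed, at most 14 in all, crops included, and the job is handed in when it is done.

```bash
ls; mkdir -p pics
python3 - <<'E'
from bench import r
import cv2,numpy as np
s=r.sense();print(s['time'],s['eef_pos'],s['ee_rot'])
for c in ['scene','top']:
    p,d=r.camera(c);cv2.imwrite(f'pics/{c}0.png',p[:,:,::-1])
    k=r.get_calibration(c);print(c,k)
E
```

```text
pics
0.0 [0.21670966 0.47793051 0.25272798] [[-9.10719320e-01  4.13025027e-01 -8.04881532e-04]
 [ 4.13025700e-01  9.10718778e-01 -1.03898463e-03]
 [ 3.03894069e-04 -1.27866014e-03 -9.99999136e-01]]
scene {'intrinsics': array([[488.35897545,   0.        , 275.06614472],
       [  0.        , 488.35897545, 215.62882596],
       [  0.        ,   0.        ,   1.        ]]), 'D': array([0.04737518, 0.        , 0.        , 0.        , 0.        ]), 'eye': array([ 1.13952934, -0.36037684,  0.94702875]), 'orientation': array([[ 0.50609959, -0.66697816,  0.54681198],
       [ 0.86236476,  0.40147089, -0.30846093],
       [-0.01379239,  0.62766333,  0.77836271]])}
top {'intrinsics': array([[412.84994073,   0.        , 281.86389785],
       [  0.        , 412.84994073, 212.55882831],
       [  0.        ,   0.        ,   1.        ]]), 'D': array([0.02910392, 0.        , 0.        , 0.        , 0.        ]), 'eye': array([ 0.46186566, -0.00314981,  0.91334737]), 'orientation': array([[ 0.00328915,  0.99820626, -0.05977833],
       [-0.99999342,  0.00319189, -0.00172238],
       [-0.00152848,  0.0597836 ,  0.99821019]])}
```

View pics/top0.png

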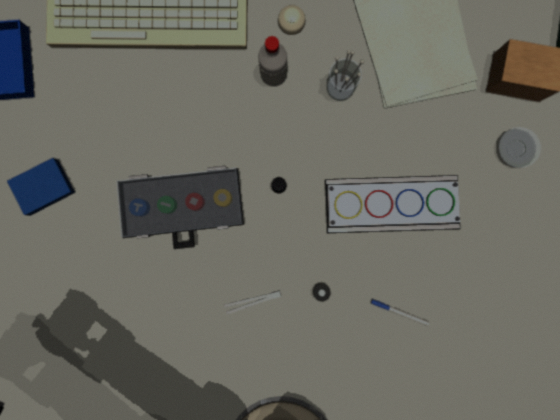

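```bash
cat > h.py <<'E'
from bench import r
import cv2,numpy as np
def ray(c,px,z,k=None):
    """world point on plane height z seen at pixel px"""
    k=k or r.get_calibration(c)
    u=cv2.undistortPoints(np.array([[px]],float),k['intrinsics'],k['D'])[0,0]
    d=np.array(k['orientation'])@np.array([u[0],-u[1],-1.]); e=np.array(k['eye'])
    return e+d*(z-e[2])/d[2]
E
python3 - <<'E'
from h import *
r.camera('top'); 
M=['red','yellow','green','blue']
for n,z in [(m+'_mount',None) for m in M]+[('seat_'+m,.02) for m in M]+[('lid_grip',.034)]:
    for o in r.place_of('top',n)[:2]:
        print(n,round(o['confidence'],2),np.round(o['centre'],1),ray('top',o['centre'],z or .02).round(4))
E
```

```text
seat_red 0.71 [383.  204.3] [ 0.534  -0.2206  0.02  ]
seat_yellow 0.57 [349.2 206.5] [ 0.529  -0.1475  0.02  ]
seat_yellow 0.54 [406.7 201.5] [ 0.5402 -0.2717  0.02  ]
seat_green 0.89 [439.1 205.2] [ 0.5324 -0.3411  0.02  ]
seat_green 0.21 [407.  203.4] [ 0.5361 -0.2723  0.02  ]
seat_blue 0.72 [406.8 203. ] [ 0.537  -0.2719  0.02  ]
lid_grip 0.58 [182.4 247.5] [0.4397 0.209  0.034 ]
```

The top view shows the case at left (mounts blue 139,207; green 168,204; red 195,201; yellow 223,198; handle about 183,239). The holder is at right (yellow 348,205; red 379,204; blue 410,203; green 441,202).

Run:
```python
from h import *
p,d=r.camera('top'); hsv=cv2.cvtColor(p,cv2.COLOR_RGB2HSV)
H={'yellow':(15,35),'red':None,'green':(45,85),'blue':(100,125)}
def mask(c,x0,x1,s):
    h=hsv[...,0]; m=(h<8)|(h>172) if c=='red' else (h>H[c][0])&(h<H[c][1])
    m=m&(hsv[...,1]>s); b=np.zeros(m.shape,bool); b[175:235,x0:x1]=1
    return m&b
for lo,hi,z,s,n in [(330,460,.027,90,'seat'),(125,240,.033,70,'mount')]:
    P=[]
    for c in H:
        m=mask(c,lo,hi,s).astype(np.uint8)
        k,l,st,ce=cv2.connectedComponentsWithStats(m)
        i=1+st[1:,4].argmax()
        pts=np.argwhere(l==i)[:,::-1].astype(np.float32)
        (u,v),rad=cv2.minEnclosingCircle(pts)
        w=ray('top',(u,v),z); P.append(w)
        print(n,c,st[i,4],round(u,1),round(v,1),round(rad,1),w.round(4),d[int(v),int(u)].round(3))
    P=np.array(P)[:,:2]; o=np.argsort(P[:,1]); print(np.linalg.norm(np.diff(P[o],axis=0),axis=1), np.polyfit(P[:,1],P[:,0],1))
g=[ray('top',q,.04) for q in [(172,232),(195,231),(173,247),(195,246)]]
print(np.round(g,4),ray('top',(183.5,239.5),.037))
big=cv2.resize(p[160:260,110:250],None,fx=5,fy=5,interpolation=2)
cv2.imwrite('pics/case.png',cv2.convertScaleAbs(big,alpha=1.8)[:,:,::-1])
print(d[160:260:10,183])
```

```text
seat yellow 94 347.9 204.5 13.9 [ 0.5327 -0.1437  0.027 ] 0.895
seat red 123 378.7 203.4 13.9 [ 0.5352 -0.2097  0.027 ] 0.896
seat green 41 445.5 201.0 12.3 [ 0.5409 -0.3523  0.027 ] 0.893
seat blue 121 409.5 202.5 13.9 [ 0.5375 -0.2756  0.027 ] 0.893
[0.07676369 0.06591137 0.06605479] [-0.03864346  0.52710029]
mount yellow 206 222.1 197.4 9.2 [0.5467 0.1263 0.033 ] 0.876
mount red 213 194.1 201.4 9.2 [0.5379 0.186  0.033 ] 0.874
mount green 215 166.1 204.0 9.4 [0.5321 0.2455 0.033 ] 0.876
mount blue 252 139.0 206.9 10.2 [0.5258 0.303  0.033 ] 0.877
[0.06031767 0.05980876 0.05780933] [-0.11644992  0.56068983]
[[0.4723 0.23   0.04  ]
 [0.4746 0.1816 0.04  ]
 [0.4408 0.2273 0.04  ]
 [0.443  0.1811 0.04  ]] [0.45659189 0.20623744 0.037     ]
[0.9243301  0.9222201  0.8770483  0.87976795 0.8767293  0.87261295
 0.87224805 0.87212455 0.91521543 0.9116867 ]
```

View pics/case.png

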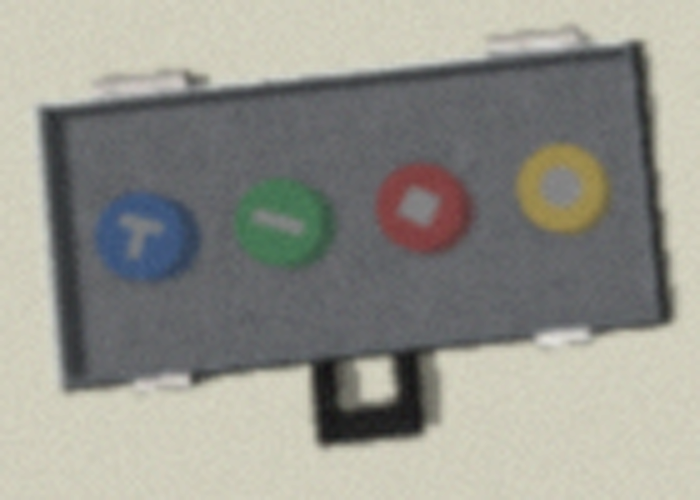

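```bash
cat >> h.py <<'E'
from scipy.spatial.transform import Rotation as Ro
def R_of(yang):
    """tool down, tool y at angle yang (deg) in world"""
    a=np.radians(yang); y=np.array([np.cos(a),np.sin(a),0]); z=np.array([0,0,-1.])
    return np.c_[np.cross(y,z),y,z]
def need(pos,R=None):
    s=r.sense(); A=np.array(s['ee_rot']); R=A if R is None else R
    t=A.T@(np.array(pos)-s['eef_pos'])/.4
    print('need',np.r_[t,Ro.from_matrix(A.T@R).as_rotvec()/np.pi].round(4))
E
python3 - <<'E'
from h import *
need([.447,.205,.18],R_of(96.0))
E
```

```text
need [-0.806  -0.3841  0.1832 -0.     -0.     -0.1689]
```

```bash
python3 -m pendant '[-0.806,-0.384,0.183,0,0,-0.169,-0.806,-0.384,0.183,0,0,-0.169,-0.806,-0.384,0.183,0,0,-0.169,-0.806,-0.384,0.183,0,0,-0.169,-0.806,-0.384,0.183,0,0,-0.169,-0.806,-0.384,0.183,0,0,-0.169,-0.806,-0.384,0.183,0,0,-0.169,-0.806,-0.384,0.183,0,0,-0.169,-0.806,-0.384,0.183,0,0,-0.169,-0.806,-0.384,0.183,0,0,-0.169]' -1 20
python3 - <<'E'
from h import *
s=r.sense();print(s['time'],s['eef_pos'],s['ee_rot'][:,1])
p,d=r.camera('wrist');cv2.imwrite('pics/w1.png',p[:,:,::-1])
k=r.get_calibration('wrist');print(k)
np.save('d1.npy',d)
for n in ['lid_grip','red_mount','green_mount']:
    for o in r.place_of('wrist',n)[:1]: print(n,o['confidence'],o['centre'],ray('wrist',o['centre'],.034))
E
```

```text
time: 1.65
eef_pos: [0.4471, 0.2047, 0.18]
ee_rot: [[-0.995, -0.103, -0.001], [-0.103, 0.995, 0.0], [0.001, 0.0, -1.0]]
contact_force: [-0.3, -0.2, -0.7]
width: 0.085
finger_force: 0.0
1.65 [0.44713356 0.20474299 0.17995975] [-1.03460923e-01  9.94633507e-01  1.55937157e-04]
{'intrinsics': array([[375.85316484,   0.        , 277.76697926],
       [  0.        , 375.85316484, 214.19691514],
       [  0.        ,   0.        ,   1.        ]]), 'D': array([-0.02305893,  0.        ,  0.        ,  0.        ,  0.        ]), 'eye': array([0.36296397, 0.19704858, 0.30180531]), 'orientation': array([[-1.05181861e-01, -9.40943450e-01, -3.21810813e-01],
       [ 9.94452720e-01, -9.97665532e-02, -3.33230032e-02],
       [-7.50893912e-04, -3.23530614e-01,  9.46217405e-01]])}
lid_grip 0.89 [284.4, 201.4] [0.44341555 0.21070648 0.034     ]
```

View pics/w1.png

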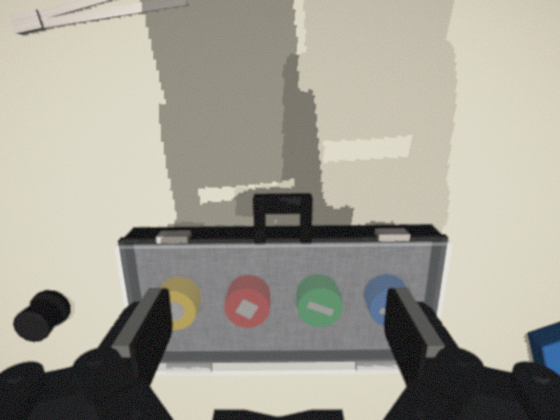

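Run:
```python
from h import *
d=np.load('d1.npy')
p=cv2.imread('pics/w1.png')
k=r.get_calibration('wrist');F=k['orientation']; e=np.array(k['eye'])
for v in range(190,216,2):
    q=ray('wrist',(282,v),0); D=(q-e)/( (q-e)@(-F[:,2])); w=e+D*d[v,282]
    print(v,p[v,282],w.round(4))
for v in (202,):
    g=p[v].max(1).astype(int); c=[u for u in range(240,330) if g[u]<70]; print(c[0],c[-1]); a,b=[ray('wrist',(u,v),.04) for u in (c[0]-.5,c[-1]+.5)]; print(a,b,(a+b)/2,np.linalg.norm(a-b))
```

```text
190 [109 120 125] [0.4436 0.2094 0.0018]
192 [ 96 106 108] [0.445  0.2096 0.0026]
194 [40 43 45] [0.4374 0.2084 0.0358]
196 [28 31 30] [0.4379 0.2084 0.0394]
198 [38 39 40] [0.4387 0.2085 0.0418]
200 [40 41 45] [0.4403 0.2087 0.0415]
202 [20 24 26] [0.4417 0.2088 0.042 ]
204 [28 25 30] [0.4432 0.209  0.0417]
206 [28 28 25] [0.4449 0.2092 0.0414]
208 [21 27 30] [0.4466 0.2094 0.0407]
210 [24 25 29] [0.4477 0.2095 0.0419]
212 [38 33 37] [0.449  0.2096 0.0426]
214 [82 89 94] [0.4508 0.2098 0.0419]
253 311
[0.44455199 0.18752502 0.04      ] [0.43994751 0.23027576 0.04      ] [0.44224975 0.20890039 0.04      ] 0.042997983571366784
```

Run:
```python
from h import *
need([.443,.2085,.037],R_of(96.0))
```

```text
need [8.200e-03 7.200e-03 3.585e-01 0.000e+00 1.000e-04 6.000e-04]
```

```bash
python3 -m pendant '[0.009,0.0085,0.1,0,0,0,0.009,0.0085,0.2,0,0,0,0.009,0.0085,0.28,0,0,0,0.009,0.0085,0.34,0,0,0,0.009,0.0085,0.357,0,0,0,0.009,0.0085,0.357,0,0,0]' -1 20 
python3 -m pendant '[0,0,0,0,0,0,0,0,0,0,0,0,0,0,0,0,0,0,0,0,0,0,0,0,0,0,0,0,0,0,0,0,0,0,0,0,0,0,0,0,0,0,0,0,0,0,0,0]' 1 25
python3 - <<'E'
from h import *
g=r.sense()['eef_pos']; 
# rotate about hinge: tool shift in tool axes (x_t=-case x, z_t=-up), tool kept vertical
for th in np.arange(.1,1.75,.1):
    dx=152-152*np.cos(th)+8*np.sin(th); dz=152*np.sin(th)+8*np.cos(th)-8
    print(round(th,1),round(-dx/400,3),round(-dz/400,3))
E
```

```text
time: 2.45
eef_pos: [0.4428, 0.2085, 0.0372]
ee_rot: [[-0.994, -0.106, -0.001], [-0.106, 0.994, -0.0], [0.001, -0.0, -1.0]]
contact_force: [-0.4, 0.7, -1.0]
width: 0.0853
finger_force: 0.0
time: 3.25
eef_pos: [0.4437, 0.2078, 0.0384]
ee_rot: [[-0.994, -0.105, 0.002], [-0.105, 0.994, -0.0], [-0.002, -0.001, -1.0]]
contact_force: [-1.5, -4.0, 6.9]
width: 0.0438
finger_force: 27.0
0.1 -0.004 -0.038
0.2 -0.012 -0.075
0.3 -0.023 -0.111
0.4 -0.038 -0.146
0.5 -0.056 -0.18
0.6 -0.078 -0.211
0.7 -0.102 -0.24
0.8 -0.13 -0.267
0.9 -0.159 -0.29
1.0 -0.192 -0.311
1.1 -0.225 -0.328
1.2 -0.261 -0.341
1.3 -0.298 -0.352
1.4 -0.335 -0.358
1.5 -0.373 -0.36
1.6 -0.411 -0.359
1.7 -0.449 -0.354
```

```bash
python3 -m pendant '[-0.004,0,-0.038,0,0,0,-0.012,0,-0.075,0,0,0,-0.023,0,-0.111,0,0,0,-0.038,0,-0.146,0,0,0,-0.056,0,-0.18,0,0,0,-0.056,0,-0.18,0,0,0]'
```

```text
time: 3.85
eef_pos: [0.4661, 0.2104, 0.1108]
ee_rot: [[-0.994, -0.105, 0.002], [-0.105, 0.994, 0.0], [-0.002, -0.0, -1.0]]
contact_force: [-0.4, -1.3, -2.2]
width: 0.0433
finger_force: 26.8
```

```bash
python3 -m pendant '[-0.022,0,-0.031,0,0,0,-0.046,0,-0.06,0,0,0,-0.074,0,-0.087,0,0,0,-0.103,0,-0.11,0,0,0,-0.136,0,-0.131,0,0,0,-0.169,0,-0.148,0,0,0,-0.205,0,-0.161,0,0,0,-0.242,0,-0.172,0,0,0,-0.279,0,-0.178,0,0,0,-0.279,0,-0.178,0,0,0]'
python3 - <<'E'
from h import *
p,d=r.camera('scene');cv2.imwrite('pics/s1.png',p[:,:,::-1])
E
```

```text
time: 4.85
eef_pos: [0.577, 0.2229, 0.1806]
ee_rot: [[-0.994, -0.105, 0.001], [-0.105, 0.994, 0.002], [-0.001, 0.002, -1.0]]
contact_force: [-2.3, 3.5, 5.9]
width: 0.0435
finger_force: 29.2
```

View pics/s1.png

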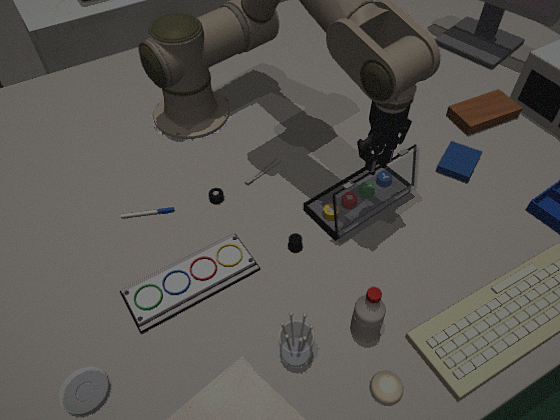

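The lid is nearly upright, held at its handle (about 385,160). I'll keep swinging it back.

```bash
python3 -m pendant '[-0.038,0,-0.002,0,0,0,-0.076,0,-0.001,0,0,0,-0.114,0,0.004,0,0,0,-0.14,0,0.008,0,0,0,-0.14,0,0.008,0,0,0,-0.14,0,0.008,0,0,0]'
python3 -m pendant '[0,0,0,0,0,0,0,0,0,0,0,0,0,0,0,0,0,0,0,0,0,0,0,0,0,0,0,0,0,0,0,0,0,0,0,0]' -1
python3 -m pendant '[0,0,-0.1,0,0,0,0,0,-0.2,0,0,0,0,0,-0.28,0,0,0,0,0,-0.28,0,0,0]'
python3 - <<'E'
from h import *
p,d=r.camera('scene');cv2.imwrite('pics/s2.png',p[:,:,::-1])
need([.535,.2155,.28],R_of(6))
need([.45,.205,.28],R_of(6))
print(r.sense()['qpos'])
E
```

```text
time: 5.5
eef_pos: [0.632, 0.2292, 0.1774]
ee_rot: [[-0.994, -0.106, 0.001], [-0.106, 0.994, 0.002], [-0.001, 0.002, -1.0]]
contact_force: [0.2, 5.7, 3.8]
width: 0.0433
finger_force: 30.6
time: 6.1
eef_pos: [0.6321, 0.2279, 0.1772]
ee_rot: [[-0.994, -0.105, -0.0], [-0.105, 0.994, -0.0], [0.0, -0.0, -1.0]]
contact_force: [0.2, -0.1, -0.0]
width: 0.0856
finger_force: 0.0
time: 6.5
eef_pos: [0.633, 0.2282, 0.2947]
ee_rot: [[-0.994, -0.105, 0.009], [-0.105, 0.994, 0.002], [-0.009, 0.001, -1.0]]
contact_force: [-0.1, 0.3, -0.6]
width: 0.0856
finger_force: 0.0
need [ 0.2458 -0.0057  0.0276  0.0011  0.001   0.5001]
need [ 0.4599 -0.0095  0.0267  0.0011  0.001   0.5001]
[ 1.72244679e-01  6.41965353e-01  9.01299213e-01 -1.69113250e-05
  1.59400914e+00 -1.50367981e+00]
```

View pics/s2.png

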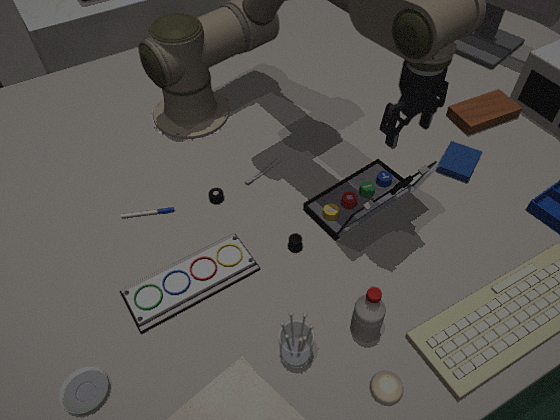

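The lid stands open, leaning back over its hinge (about 400,195). Next I'll turn the tool 90° and look at the mounts.

```bash
python3 -m pendant '[0.25,-0.07,0.028,0,0,0.25,0.25,-0.07,0.028,0,0,0.5,0.25,-0.07,0.028,0,0,0.5,0.25,-0.07,0.028,0,0,0.5,0.25,-0.07,0.028,0,0,0.5,0.25,-0.07,0.028,0,0,0.5,0.25,-0.07,0.028,0,0,0.5,0.25,-0.07,0.028,0,0,0.5,0.25,-0.07,0.028,0,0,0.5,0.25,-0.07,0.028,0,0,0.5]' -0.4
python3 -m pendant '[0,0,0,0,0,0.05,0,0,0,0,0,0.05,0,0,0,0,0,0.05]'
python3 - <<'E'
from h import *
s=r.sense();print(s['qpos'])
p,d=r.camera('wrist');cv2.imwrite('pics/w2.png',p[:,:,::-1]);np.save('d2.npy',d)
p,d=r.camera('top');cv2.imwrite('pics/t2.png',p[:,:,::-1]);np.save('dt2.npy',d)
import pickle;pickle.dump(r.get_calibration('wrist'),open('k2.p','wb'))
for m in ['red','yellow','green','blue']:
    for o in r.place_of('wrist',m+'_mount')[:1]: print(m,o['confidence'],o['centre'],ray('wrist',o['centre'],.0225))
E
```

```text
time: 7.55
eef_pos: [0.5351, 0.1896, 0.2766]
ee_rot: [[-0.173, 0.985, -0.002], [0.985, 0.173, -0.0], [0.0, -0.002, -1.0]]
contact_force: [0.1, -0.2, 0.8]
width: 0.0597
finger_force: 0.0
time: 7.85
eef_pos: [0.5353, 0.1896, 0.2772]
ee_rot: [[-0.026, 1.0, -0.001], [1.0, 0.026, -0.0], [-0.0, -0.001, -1.0]]
contact_force: [-0.6, -0.4, -0.7]
width: 0.06
finger_force: 0.0
[1.34177976e-01 3.94033123e-01 1.32178302e+00 2.48785032e-06
 1.42722251e+00 1.07937374e-01]
red 0.76 [283.2, 172.5] [0.54000888 0.18923293 0.0225    ]
yellow 0.94 [287.8, 230.5] [0.5469084  0.12573954 0.0225    ]
green 0.63 [278.9, 111.2] [0.53422629 0.24977598 0.0225    ]
blue 0.89 [272.7, 49.4] [0.52716856 0.30514936 0.0225    ]
```

View pics/w2.png

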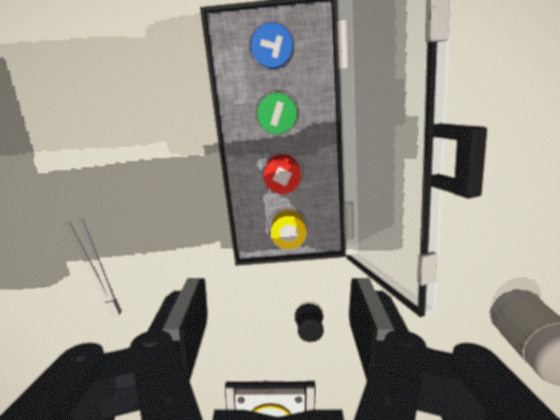

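The lid is well clear to the right. The mounts lie at blue (272,46), green (277,112), red (282,174) and yellow (288,230).

Run:
```python
from h import *
import pickle
H={'yellow':(15,35),'red':None,'green':(45,85),'blue':(100,125)}
def cloud(img,d,k):
    h,w=d.shape; uv=np.mgrid[0:h,0:w][::-1].reshape(2,-1).T.astype(float)
    n=cv2.undistortPoints(uv[:,None],k['intrinsics'],k['D'])[:,0]
    P=np.c_[n[:,0],-n[:,1],-np.ones(len(n))]*d.reshape(-1,1)
    return (P@np.array(k['orientation']).T+k['eye']).reshape(h,w,3)
def run(f,df,k,boxes):
    p=cv2.imread(f); d=np.load(df); C=cloud(p,d,k); hsv=cv2.cvtColor(p,cv2.COLOR_BGR2HSV)
    for nm,(y0,y1,x0,x1),s in boxes:
      for c in H:
        h=hsv[...,0]; m=(h<8)|(h>172) if c=='red' else (h>H[c][0])&(h<H[c][1])
        b=np.zeros(m.shape,bool); b[y0:y1,x0:x1]=1
        m=(m&b&(hsv[...,1]>s)).astype(np.uint8)
        m=cv2.morphologyEx(m,cv2.MORPH_CLOSE,np.ones((5,5)))
        n,l,st,ce=cv2.connectedComponentsWithStats(m); i=1+st[1:,4].argmax()
        q=C[l==i]; zt=np.median(q[:,2]); q=q[abs(q[:,2]-zt)<.004] if 'mount' in nm else q
        (x,y),rad=cv2.minEnclosingCircle(q[:,:2].astype(np.float32))
        print(nm,c,len(q),'z',zt.round(4),'xy',round(x,4),round(y,4),'rad',round(rad,4),'mean',q.mean(0).round(4))
    return C
C=run('pics/w2.png','d2.npy',pickle.load(open('k2.p','rb')),[('mount w',(0,260,220,330),110)])
for u,v in [(240,80),(315,120),(250,200),(315,220)]: print('foam',C[v,u].round(4))
C=run('pics/t2.png','dt2.npy',r.get_calibration('top'),[('seat',(180,225,330,460),90)])
print('holder profile x',[tuple(C[v,363,[0,2]].round(3)) for v in range(170,240,2)])
```

```text
mount w yellow 736 z 0.0353 xy 0.5465 0.1285 rad 0.0189 mean [0.5464 0.1295 0.0355]
mount w red 894 z 0.0354 xy 0.5381 0.1883 rad 0.0191 mean [0.5382 0.1895 0.0355]
mount w green 1044 z 0.0355 xy 0.5318 0.2488 rad 0.0187 mean [0.5317 0.2488 0.0354]
mount w blue 1207 z 0.0353 xy 0.5256 0.3078 rad 0.0189 mean [0.5253 0.308  0.0353]
foam [0.4955 0.2776 0.0144]
foam [0.5702 0.2417 0.0143]
foam [0.5056 0.1569 0.0156]
foam [0.5761 0.1362 0.0159]
seat yellow 56 z 0.0267 xy 0.5335 -0.1443 rad 0.0295 mean [ 0.5472 -0.1517  0.0266]
seat red 126 z 0.0265 xy 0.5023 -0.1208 rad 0.1245 mean [ 0.5356 -0.2084  0.0331]
seat green 38 z 0.0266 xy 0.5409 -0.3523 rad 0.0263 mean [ 0.5425 -0.363   0.0269]
seat blue 129 z 0.0266 xy 0.5057 -0.1532 rad 0.1564 mean [ 0.5364 -0.2715  0.0403]
holder profile x [(np.float64(0.612), np.float64(0.001)), (np.float64(0.608), np.float64(-0.0)), (np.float64(0.603), np.float64(0.001)), (np.float64(0.598), np.float64(0.001)), (np.float64(0.593), np.float64(0.008)), (np.float64(0.588), np.float64(0.01)), (np.float64(0.583), np.float64(0.015)), (np.float64(0.578), np.float
[... 382 characters left out ...]
0.535), np.float64(0.02)), (np.float64(0.53), np.float64(0.019)), (np.float64(0.526), np.float64(0.022)), (np.float64(0.521), np.float64(0.023)), (np.float64(0.517), np.float64(0.019)), (np.float64(0.513), np.float64(0.022)), (np.float64(0.508), np.float64(0.021)), (np.float64(0.504), np.float64(0.022)), (np.float64(0.5), np.float64(0.017)), (np.float64(0.495), np.float64(0.024)), (np.float64(0.491), np.float64(0.019)), (np.float64(0.487), np.float64(0.004)), (np.float64(0.483), np.float64(0.012)), (np.float64(0.478), np.float64(0.011)), (np.float64(0.474), np.float64(0.0)), (np.float64(0.47), np.float64(0.001)), (np.float64(0.465), np.float64(-0.001)), (np.float64(0.461), np.float64(-0.0))]
```

Run:
```python
from h import *
print(r.finger_overhang,r.sense()['width'])
need([.5465,.1288,.08]);need([.5465,.1288,.040])
```

```text
0.022 0.059272380368180194
need [-0.1528  0.0239  0.4951  0.      0.      0.    ]
need [-0.1528  0.0239  0.5951  0.      0.      0.    ]
```

```bash
python3 -m pendant '[-0.153,0.024,0.1,0,0,0,-0.153,0.024,0.2,0,0,0,-0.153,0.024,0.32,0,0,0,-0.153,0.024,0.42,0,0,0,-0.153,0.024,0.5,0,0,0,-0.153,0.024,0.53,0,0,0,-0.153,0.024,0.56,0,0,0,-0.153,0.024,0.585,0,0,0,-0.153,0.024,0.595,0,0,0,-0.153,0.024,0.595,0,0,0]' -0.4 30
python3 -m pendant '[0,0,0,0,0,0,0,0,0,0,0,0,0,0,0,0,0,0,0,0,0,0,0,0,0,0,0,0,0,0]' 1 30
python3 - <<'E'
from h import *
p,d=r.camera('wrist');cv2.imwrite('pics/w3.png',p[:,:,::-1])
E
```

```text
time: 9.15
eef_pos: [0.5468, 0.1288, 0.0404]
ee_rot: [[-0.023, 1.0, 0.001], [1.0, 0.023, 0.0], [-0.0, 0.001, -1.0]]
contact_force: [0.3, 0.6, -0.3]
width: 0.0596
finger_force: 0.0
time: 9.65
eef_pos: [0.547, 0.1287, 0.0411]
ee_rot: [[-0.023, 1.0, 0.001], [1.0, 0.023, 0.0], [-0.0, 0.001, -1.0]]
contact_force: [-0.7, 0.2, 7.3]
width: 0.0366
finger_force: 30.0
```

View pics/w3.png

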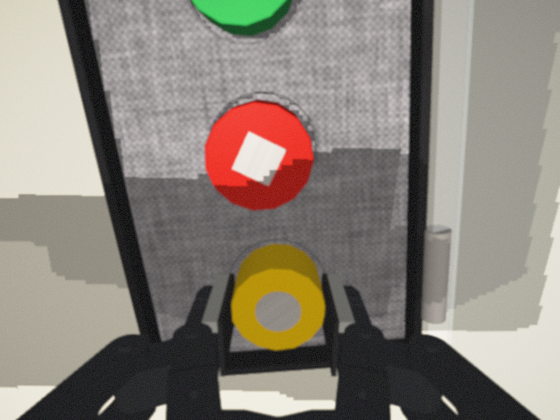

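Yellow (278,300) sits between the pads at (222,320) and (338,320). Lifting it and checking it against the grip.

```bash
python3 - <<'E'
from h import *
print(ray('wrist',(278,300),.035),ray('wrist',(259,155),.035),ray('wrist',(278,310),.035))
E
python3 -m pendant '[0,0,-0.02,0,0,0,0,0,-0.06,0,0,0,0,0,-0.14,0,0,0,0,0,-0.22,0,0,0,0,0,-0.22,0,0,0]'
python3 - <<'E'
from h import *
p,d=r.camera('wrist');cv2.imwrite('pics/w4.png',p[150:420,150:420,::-1])
need([.533,-.144,.10]);need([.533,-.144,.052])
E
```

```text
[0.54627472 0.13346909 0.035     ] [0.53848458 0.19007388 0.035     ] [0.54637977 0.1289316  0.035     ]
time: 10.2
eef_pos: [0.5484, 0.1288, 0.1327]
ee_rot: [[-0.023, 1.0, 0.008], [1.0, 0.023, 0.0], [0.0, 0.008, -1.0]]
contact_force: [0.5, 0.6, 0.1]
width: 0.0366
finger_force: 30.2
need [-0.6809 -0.0517  0.0754  0.      0.      0.    ]
need [-0.6809 -0.0523  0.1954  0.      0.      0.    ]
```

View pics/w4.png

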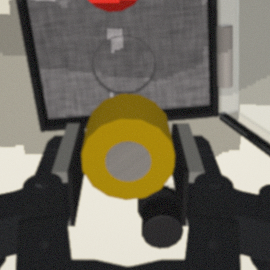

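The yellow mount is held level and its pocket is empty. I'll carry it to its seat.

```bash
python3 -m pendant '[-0.682,-0.05,0,0,0,0,-0.682,-0.05,0,0,0,0,-0.682,-0.05,0,0,0,0,-0.682,-0.05,0,0,0,0,-0.682,-0.05,0,0,0,0,-0.682,-0.05,0,0,0,0,-0.682,-0.05,0,0,0,0,-0.682,-0.05,0,0,0,0,-0.682,-0.05,0,0,0,0]'
python3 - <<'E'
from h import *
p,d=r.camera('wrist');cv2.imwrite('pics/w5.png',p[:,:,::-1])
s=r.sense();print(s['eef_pos'])
for m in ['red','yellow','green','blue']:
    for o in r.place_of('wrist','seat_'+m)[:1]: print(m,o['confidence'],o['centre'],ray('wrist',o['centre'],.02))
hsv=cv2.cvtColor(p,cv2.COLOR_RGB2HSV);h=hsv[...,0]
for c,(a,b) in {'red':(172,180),'blue':(100,125),'green':(45,85)}.items():
    m=((h>a)&(h<b)&(hsv[...,1]>110)).astype(np.uint8);n,l,st,ce=cv2.connectedComponentsWithStats(m)
    if n>1:
        i=1+st[1:,4].argmax();print(c,st[i])
need([.533,-.144,.052])
E
```

```text
time: 11.15
eef_pos: [0.5325, -0.1432, 0.1276]
ee_rot: [[-0.024, 1.0, -0.001], [1.0, 0.024, 0.001], [0.001, -0.001, -1.0]]
contact_force: [0.4, 0.5, -0.1]
width: 0.0365
finger_force: 30.2
[ 0.53264948 -0.14316994  0.12777727]
yellow 0.56 [276.8, 221.6] [ 0.53134747 -0.14340418  0.02      ]
blue 0.59 [280.8, 382.4] [ 0.53749326 -0.27524949  0.02      ]
red [280 351   2   2   3]
blue [242 354  79  63 897]
green [ 14 128   3   2   3]
need [-0.0006  0.0005  0.1903  0.      0.      0.    ]
```

View pics/w5.png

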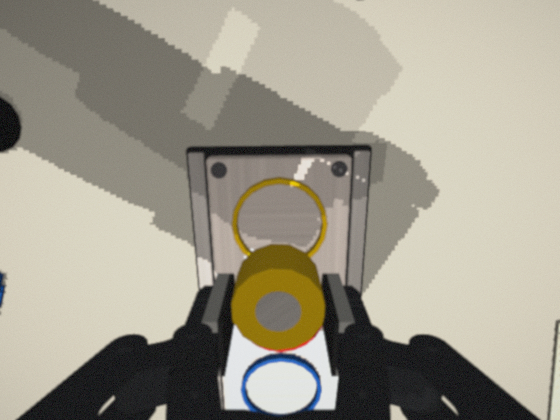

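The yellow seat ring is centred near (279,221), below and ahead of the held mount (278,300), which agrees with the top-camera estimate. Lowering.

```bash
python3 -m pendant '[0,0,0.06,0,0,0,0,0,0.12,0,0,0,0,0,0.16,0,0,0,0,0,0.175,0,0,0,0,0,0.183,0,0,0,0,0,0.187,0,0,0,0,0,0.19,0,0,0,0,0,0.19,0,0,0]'
```

```text
time: 12.2
eef_pos: [0.533, -0.1444, 0.054]
ee_rot: [[-0.023, 1.0, 0.001], [1.0, 0.023, -0.001], [-0.001, 0.001, -1.0]]
contact_force: [-5.7, 3.2, 12.3]
width: 0.0365
finger_force: 31.4
```

```bash
python3 -m pendant '[0,0,-0.003,0,0,0,0,0,-0.003,0,0,0,0,0,-0.003,0,0,0,0,0,-0.003,0,0,0]' -0.4
python3 -m pendant '[0,0,-0.02,0,0,0,0,0,-0.08,0,0,0,0,0,-0.16,0,0,0,0,0,-0.24,0,0,0,0,0,-0.24,0,0,0]'
python3 - <<'E'
from h import *
p,d=r.camera('wrist');cv2.imwrite('pics/w6.png',p[:,:,::-1])
for o in r.place_of('wrist','yellow_mount')[:1]: print(o['confidence'],o['centre'],ray('wrist',o['centre'],.0345))
need([.5381,.1888,.13]); need([.5381,.1888,.040])
E
```

```text
time: 12.6
eef_pos: [0.5328, -0.1445, 0.0534]
ee_rot: [[-0.023, 1.0, 0.0], [1.0, 0.023, -0.0], [-0.0, 0.0, -1.0]]
contact_force: [0.7, 0.2, 0.1]
width: 0.0596
finger_force: 0.0
time: 13.1
eef_pos: [0.5344, -0.1453, 0.154]
ee_rot: [[-0.023, 1.0, 0.007], [1.0, 0.023, -0.004], [-0.004, 0.007, -1.0]]
contact_force: [-0.4, -0.3, -1.0]
width: 0.06
finger_force: 0.0
0.81 [277.2, 213.9] [ 0.53163745 -0.14178244  0.0345    ]
need [0.8327 0.0322 0.049  0.     0.     0.    ]
need [0.8328 0.032  0.274  0.     0.     0.    ]
```

View pics/w6.png

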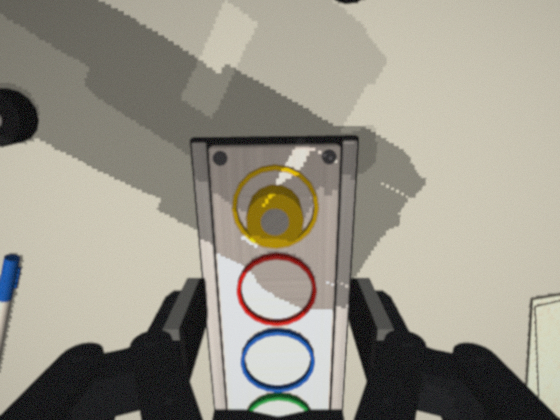

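Yellow stands flat in its ring (275,215). Red is next.

```bash
python3 -m pendant '[0.833,0.032,0,0,0,0,0.833,0.032,0,0,0,0,0.833,0.032,0,0,0,0,0.833,0.032,0,0,0,0,0.833,0.032,0,0,0,0,0.833,0.032,0,0,0,0,0.833,0.032,0,0,0,0,0.833,0.032,0,0,0,0,0.833,0.032,0,0,0,0,0.833,0.032,0,0,0,0]' -0.4
python3 -m pendant '[0,0,0.05,0,0,0,0,0,0.05,0,0,0,0,0,0.05,0,0,0]'
python3 - <<'E'
from h import *
need([.5381,.1888,.04])
r.camera('wrist')
for o in r.place_of('wrist','red_mount')[:1]: print(o['confidence'],o['centre'],ray('wrist',o['centre'],.0225))
E
```

```text
time: 14.2
eef_pos: [0.5378, 0.188, 0.1486]
ee_rot: [[-0.022, 1.0, -0.001], [1.0, 0.022, -0.0], [-0.0, -0.001, -1.0]]
contact_force: [0.3, -0.5, 0.7]
width: 0.0599
finger_force: 0.0
time: 14.5
eef_pos: [0.538, 0.1881, 0.1293]
ee_rot: [[-0.021, 1.0, -0.001], [1.0, 0.021, -0.0], [-0.0, -0.001, -1.0]]
contact_force: [0.4, 0.2, 0.2]
width: 0.0595
finger_force: 0.0
need [0.0018 0.0004 0.2234 0.     0.     0.    ]
0.66 [277.1, 220.4] [0.53724223 0.18945286 0.0225    ]
```

```bash
python3 -m pendant '[0.002,0,0.06,0,0,0,0.002,0,0.12,0,0,0,0.002,0,0.17,0,0,0,0.002,0,0.2,0,0,0,0.002,0,0.216,0,0,0,0.002,0,0.222,0,0,0,0.002,0,0.222,0,0,0]' -0.4 30
python3 -m pendant '[0,0,0,0,0,0,0,0,0,0,0,0,0,0,0,0,0,0,0,0,0,0,0,0,0,0,0,0,0,0]' 1 30
python3 -m pendant '[0,0,-0.02,0,0,0,0,0,-0.06,0,0,0,0,0,-0.14,0,0,0,0,0,-0.22,0,0,0,0,0,-0.22,0,0,0,0,0,-0.22,0,0,0]'
python3 -m pendant '[-0.995,-0.03,0,0,0,0,-0.995,-0.03,0,0,0,0,-0.995,-0.03,0,0,0,0,-0.995,-0.03,0,0,0,0,-0.995,-0.03,0,0,0,0,-0.995,-0.03,0,0,0,0,-0.995,-0.03,0,0,0,0,-0.995,-0.03,0,0,0,0,-0.995,-0.03,0,0,0,0,-0.995,-0.03,0,0,0,0]'
python3 -m pendant '[0,0,0,0,0,0,0,0,0,0,0,0]'
python3 - <<'E'
from h import *
need([.535,-.2097,.052])
E
```

```text
time: 15.3
eef_pos: [0.5383, 0.1898, 0.0411]
ee_rot: [[-0.023, 1.0, 0.001], [1.0, 0.023, 0.0], [0.0, 0.001, -1.0]]
contact_force: [0.3, 0.6, 0.0]
width: 0.0596
finger_force: 0.0
time: 15.8
eef_pos: [0.5383, 0.1898, 0.0414]
ee_rot: [[-0.023, 1.0, 0.001], [1.0, 0.023, 0.0], [0.0, 0.001, -1.0]]
contact_force: [-1.7, 0.2, 6.3]
width: 0.0366
finger_force: 29.9
time: 16.4
eef_pos: [0.5379, 0.1897, 0.129]
ee_rot: [[-0.023, 1.0, 0.001], [1.0, 0.023, 0.0], [0.0, 0.001, -1.0]]
contact_force: [-0.1, 0.2, -1.7]
width: 0.0365
finger_force: 30.2
time: 17.4
eef_pos: [0.5342, -0.2088, 0.127]
ee_rot: [[-0.021, 1.0, -0.002], [1.0, 0.021, 0.002], [0.002, -0.002, -1.0]]
contact_force: [-0.7, 0.6, -0.2]
width: 0.0364
finger_force: 30.3
time: 17.6
eef_pos: [0.5349, -0.2071, 0.1282]
ee_rot: [[-0.024, 1.0, -0.001], [1.0, 0.024, 0.001], [0.001, -0.001, -1.0]]
contact_force: [0.2, -0.4, -0.1]
width: 0.0366
finger_force: 30.3
need [-6.500e-03  1.000e-04  1.904e-01  0.000e+00  0.000e+00  0.000e+00]
```

```bash
python3 -m pendant '[-0.006,0,0.06,0,0,0,-0.006,0,0.12,0,0,0,-0.006,0,0.16,0,0,0,-0.006,0,0.175,0,0,0,-0.006,0,0.182,0,0,0,-0.006,0,0.186,0,0,0,-0.006,0,0.188,0,0,0,-0.006,0,0.188,0,0,0]'
```

```text
time: 18.4
eef_pos: [0.5354, -0.2107, 0.0545]
ee_rot: [[-0.023, 1.0, 0.001], [1.0, 0.023, -0.0], [-0.0, 0.001, -1.0]]
contact_force: [-1.7, 2.2, 4.9]
width: 0.0366
finger_force: 30.8
```

```bash
python3 -m pendant '[0,0,0,0,0,0,0,0,0,0,0,0,0,0,0,0,0,0,0,0,0,0,0,0]' -0.4
python3 -m pendant '[0,0,-0.02,0,0,0,0,0,-0.08,0,0,0,0,0,-0.16,0,0,0,0,0,-0.2,0,0,0,0,0,-0.2,0,0,0]'
python3 - <<'E'
from h import *
r.camera('wrist')
for o in r.place_of('wrist','red_mount')[:1]: print(o['confidence'],o['centre'],ray('wrist',o['centre'],.0345))
E
python3 -m pendant '[1,0.018,0,0,0,0,1,0.018,0,0,0,0,1,0.018,0,0,0,0,1,0.018,0,0,0,0,1,0.018,0,0,0,0,1,0.018,0,0,0,0,1,0.018,0,0,0,0,1,0.018,0,0,0,0]'
python3 -m pendant '[0.148,0,0,0,0,0,0.148,0,0,0,0,0,0.148,0,0,0,0,0,0.148,0,0,0,0,0,0.148,0,0,0,0,0]'
python3 - <<'E'
from h import *
need([.5318,.2488,.04])
r.camera('wrist')
for o in r.place_of('wrist','green_mount')[:1]: print(o['confidence'],o['centre'],ray('wrist',o['centre'],.0225))
E
```

```text
time: 18.8
eef_pos: [0.535, -0.2109, 0.0533]
ee_rot: [[-0.023, 1.0, 0.0], [1.0, 0.023, -0.0], [-0.0, 0.0, -1.0]]
contact_force: [-0.0, -0.2, -0.0]
width: 0.0598
finger_force: 0.0
time: 19.3
eef_pos: [0.536, -0.2114, 0.1362]
ee_rot: [[-0.023, 1.0, 0.004], [1.0, 0.023, -0.003], [-0.003, 0.004, -1.0]]
contact_force: [0.0, -0.2, -0.2]
width: 0.0596
finger_force: 0.0
0.57 [277.2, 224.2] [ 0.53364741 -0.20904256  0.0345    ]
time: 20.2
eef_pos: [0.5323, 0.1911, 0.1321]
ee_rot: [[-0.023, 1.0, -0.002], [1.0, 0.023, -0.0], [-0.0, -0.002, -1.0]]
contact_force: [0.6, 0.3, -0.0]
width: 0.0599
finger_force: 0.0
time: 20.7
eef_pos: [0.532, 0.2468, 0.1329]
ee_rot: [[-0.021, 1.0, -0.001], [1.0, 0.021, -0.0], [-0.0, -0.001, -1.0]]
contact_force: [0.1, -0.9, 0.7]
width: 0.0596
finger_force: 0.0
need [ 5.000e-03 -2.000e-04  2.323e-01  0.000e+00  0.000e+00  0.000e+00]
0.9 [278.9, 215.7] [0.53197734 0.2501625  0.0225    ]
```

```bash
python3 -m pendant '[0.005,0,0.06,0,0,0,0.005,0,0.12,0,0,0,0.005,0,0.17,0,0,0,0.005,0,0.21,0,0,0,0.005,0,0.225,0,0,0,0.005,0,0.231,0,0,0,0.005,0,0.231,0,0,0]' -0.4 30
python3 -m pendant '[0,0,0,0,0,0,0,0,0,0,0,0,0,0,0,0,0,0,0,0,0,0,0,0,0,0,0,0,0,0]' 1 30
python3 -m pendant '[0,0,-0.02,0,0,0,0,0,-0.06,0,0,0,0,0,-0.14,0,0,0,0,0,-0.22,0,0,0,0,0,-0.22,0,0,0,0,0,-0.22,0,0,0]'
python3 -m pendant '[-0.9,-0.013,0,0,0,0,-0.9,-0.013,0,0,0,0,-0.9,-0.013,0,0,0,0,-0.9,-0.013,0,0,0,0,-0.9,-0.013,0,0,0,0,-0.9,-0.013,0,0,0,0,-0.9,-0.013,0,0,0,0,-0.9,-0.013,0,0,0,0]'
python3 -m pendant '[-0.576,0,0,0,0,0,-0.576,0,0,0,0,0,-0.576,0,0,0,0,0,-0.576,0,0,0,0,0,-0.576,0,0,0,0,0,-0.576,0,0,0,0,0,-0.576,0,0,0,0,0,-0.576,0,0,0,0,0]'
python3 - <<'E'
from h import *
need([.540,-.3415,.052])
r.camera('wrist')
for o in r.place_of('wrist','seat_green')[:1]: print(o['confidence'],o['centre'],ray('wrist',o['centre'],.02))
E
```

```text
time: 21.5
eef_pos: [0.5321, 0.2501, 0.0414]
ee_rot: [[-0.022, 1.0, 0.001], [1.0, 0.022, 0.0], [0.0, 0.001, -1.0]]
contact_force: [0.5, 0.3, 0.1]
width: 0.0597
finger_force: 0.0
time: 22.0
eef_pos: [0.5322, 0.2504, 0.0419]
ee_rot: [[-0.023, 1.0, 0.002], [1.0, 0.023, 0.0], [0.0, 0.002, -1.0]]
contact_force: [-1.4, -0.7, 5.8]
width: 0.0366
finger_force: 30.0
time: 22.6
eef_pos: [0.5318, 0.2504, 0.1294]
ee_rot: [[-0.023, 1.0, 0.001], [1.0, 0.023, 0.0], [0.0, 0.001, -1.0]]
contact_force: [0.3, 0.9, -0.9]
width: 0.0365
finger_force: 30.2
time: 23.4
eef_pos: [0.5339, -0.114, 0.1277]
ee_rot: [[-0.018, 1.0, -0.002], [1.0, 0.018, -0.0], [0.0, -0.002, -1.0]]
contact_force: [1.4, 0.8, -0.6]
width: 0.0366
finger_force: 30.3
time: 24.2
eef_pos: [0.54, -0.3385, 0.1282]
ee_rot: [[-0.024, 1.0, -0.001], [1.0, 0.024, 0.001], [0.001, -0.001, -1.0]]
contact_force: [-0.3, 0.7, -0.6]
width: 0.0368
finger_force: 30.3
need [-7.700e-03  1.000e-04  1.905e-01  0.000e+00  0.000e+00  0.000e+00]
0.73 [278.5, 226.2] [ 0.53991886 -0.34210282  0.02      ]
```

```bash
python3 -m pendant '[-0.008,0,0.06,0,0,0,-0.008,0,0.12,0,0,0,-0.008,0,0.16,0,0,0,-0.008,0,0.175,0,0,0,-0.008,0,0.182,0,0,0,-0.008,0,0.186,0,0,0,-0.008,0,0.188,0,0,0,-0.008,0,0.188,0,0,0]'
python3 -m pendant '[0,0,0,0,0,0,0,0,0,0,0,0,0,0,0,0,0,0,0,0,0,0,0,0]' -0.4
python3 -m pendant '[0,0,-0.02,0,0,0,0,0,-0.08,0,0,0,0,0,-0.16,0,0,0,0,0,-0.2,0,0,0,0,0,-0.2,0,0,0]'
python3 - <<'E'
from h import *
r.camera('wrist')
for o in r.place_of('wrist','green_mount')[:1]: print(o['confidence'],o['centre'],ray('wrist',o['centre'],.0345))
E
python3 -m pendant '[0.9,0,0,0,0,0,0.9,0,0,0,0,0,0.9,0,0,0,0,0,0.9,0,0,0,0,0,0.9,0,0,0,0,0,0.9,0,0,0,0,0,0.9,0,0,0,0,0,0.9,0,0,0,0,0]'
python3 -m pendant '[0.724,0,0,0,0,0,0.724,0,0,0,0,0,0.724,0,0,0,0,0,0.724,0,0,0,0,0,0.724,0,0,0,0,0,0.724,0,0,0,0,0,0.724,0,0,0,0,0,0.724,0,0,0,0,0,0.724,0,0,0,0,0,0.724,0,0,0,0,0]'
python3 - <<'E'
from h import *
need([.5256,.308,.04])
r.camera('wrist')
for o in r.place_of('wrist','blue_mount')[:1]: print(o['confidence'],o['centre'],ray('wrist',o['centre'],.0225))
E
```

```text
time: 25.1
eef_pos: [0.5404, -0.3434, 0.055]
ee_rot: [[-0.023, 1.0, 0.001], [1.0, 0.023, -0.001], [-0.001, 0.001, -1.0]]
contact_force: [-1.2, 2.1, 5.3]
width: 0.0366
finger_force: 30.7
time: 25.5
eef_pos: [0.54, -0.3432, 0.0536]
ee_rot: [[-0.023, 1.0, -0.0], [1.0, 0.023, 0.0], [0.0, -0.0, -1.0]]
contact_force: [-0.2, -0.0, -0.5]
width: 0.0601
finger_force: 0.0
time: 26.0
eef_pos: [0.5409, -0.344, 0.1368]
ee_rot: [[-0.023, 1.0, 0.004], [1.0, 0.023, -0.004], [-0.004, 0.004, -1.0]]
contact_force: [0.0, 0.1, 0.3]
width: 0.0598
finger_force: 0.0
0.71 [275.7, 223.7] [ 0.53767007 -0.34111289  0.0345    ]
time: 26.9
eef_pos: [0.5305, 0.021, 0.1324]
ee_rot: [[-0.027, 1.0, -0.003], [1.0, 0.027, 0.001], [0.001, -0.003, -1.0]]
contact_force: [-0.2, -0.9, 0.4]
width: 0.0599
finger_force: 0.0
time: 27.9
eef_pos: [0.5257, 0.3048, 0.1335]
ee_rot: [[-0.021, 1.0, -0.001], [1.0, 0.021, -0.0], [-0.0, -0.001, -1.0]]
contact_force: [1.5, 0.6, -0.1]
width: 0.0598
finger_force: 0.0
need [8.100e-03 2.000e-04 2.336e-01 0.000e+00 0.000e+00 0.000e+00]
0.71 [281.1, 213.9] [0.52694645 0.30938448 0.0225    ]
```

```bash
python3 -m pendant '[0.008,0,0.06,0,0,0,0.008,0,0.12,0,0,0,0.008,0,0.17,0,0,0,0.008,0,0.21,0,0,0,0.008,0,0.226,0,0,0,0.008,0,0.232,0,0,0,0.008,0,0.232,0,0,0]' -0.4 30
python3 -m pendant '[0,0,0,0,0,0,0,0,0,0,0,0,0,0,0,0,0,0,0,0,0,0,0,0,0,0,0,0,0,0]' 1 30
python3 -m pendant '[0,0,-0.02,0,0,0,0,0,-0.06,0,0,0,0,0,-0.14,0,0,0,0,0,-0.22,0,0,0,0,0,-0.22,0,0,0,0,0,-0.22,0,0,0]'
python3 -m pendant '[-0.9,-0.004,0,0,0,0,-0.9,-0.004,0,0,0,0,-0.9,-0.004,0,0,0,0,-0.9,-0.004,0,0,0,0,-0.9,-0.004,0,0,0,0,-0.9,-0.004,0,0,0,0,-0.9,-0.004,0,0,0,0,-0.9,-0.004,0,0,0,0]'
python3 -m pendant '[-0.559,0,0,0,0,0,-0.559,0,0,0,0,0,-0.559,0,0,0,0,0,-0.559,0,0,0,0,0,-0.559,0,0,0,0,0,-0.559,0,0,0,0,0,-0.559,0,0,0,0,0,-0.559,0,0,0,0,0]'
python3 - <<'E'
from h import *
need([.5375,-.2756,.052])
r.camera('wrist')
for o in r.place_of('wrist','seat_blue')[:1]: print(o['confidence'],o['centre'],ray('wrist',o['centre'],.02))
E
```

```text
time: 28.7
eef_pos: [0.5255, 0.3093, 0.0414]
ee_rot: [[-0.022, 1.0, 0.001], [1.0, 0.022, 0.0], [0.0, 0.001, -1.0]]
contact_force: [0.5, 0.3, 0.6]
width: 0.0602
finger_force: 0.0
time: 29.2
eef_pos: [0.5257, 0.3095, 0.042]
ee_rot: [[-0.023, 1.0, 0.002], [1.0, 0.023, 0.0], [0.0, 0.002, -1.0]]
contact_force: [-1.7, -1.0, 6.0]
width: 0.0364
finger_force: 30.0
time: 29.8
eef_pos: [0.5252, 0.3095, 0.1293]
ee_rot: [[-0.023, 1.0, 0.001], [1.0, 0.023, 0.0], [0.0, 0.001, -1.0]]
contact_force: [-0.4, -0.2, -1.2]
width: 0.0364
finger_force: 30.2
time: 30.6
eef_pos: [0.5311, -0.0548, 0.1277]
ee_rot: [[-0.018, 1.0, -0.002], [1.0, 0.018, -0.0], [-0.0, -0.002, -1.0]]
contact_force: [-0.2, 1.0, -1.0]
width: 0.0365
finger_force: 30.3
time: 31.4
eef_pos: [0.5368, -0.2724, 0.1283]
ee_rot: [[-0.024, 1.0, -0.001], [1.0, 0.024, 0.001], [0.001, -0.001, -1.0]]
contact_force: [-0.9, 0.7, -0.5]
width: 0.0366
finger_force: 30.3
need [-0.0081  0.0017  0.1908  0.      0.      0.    ]
0.74 [275.2, 225.2] [ 0.53458351 -0.27548576  0.02      ]
```

```bash
python3 -m pendant '[-0.006,0,0.06,0,0,0,-0.006,0,0.12,0,0,0,-0.006,0,0.16,0,0,0,-0.006,0,0.175,0,0,0,-0.006,0,0.182,0,0,0,-0.006,0,0.186,0,0,0,-0.006,0,0.188,0,0,0,-0.006,0,0.188,0,0,0]'
python3 -m pendant '[0,0,0,0,0,0,0,0,0,0,0,0,0,0,0,0,0,0,0,0,0,0,0,0]' -0.4
python3 -m pendant '[0,0,-0.02,0,0,0,0,0,-0.08,0,0,0,0,0,-0.18,0,0,0,0,0,-0.3,0,0,0,0,0,-0.4,0,0,0,0,0,-0.4,0,0,0,0,0,-0.4,0,0,0]'
python3 - <<'E'
from h import *
p,d=r.camera('wrist');cv2.imwrite('pics/w9.png',p[:,:,::-1])
for m in ['yellow','red','blue','green']:
    for n,z in ((m+'_mount',.0345),('seat_'+m,.02)):
        for o in r.place_of('wrist',n)[:1]: print(n,round(o['confidence'],2),o['centre'],ray('wrist',o['centre'],z).round(4))
p,d=r.camera('scene');cv2.imwrite('pics/s9.png',p[:,:,::-1])
E
```

```text
time: 32.3
eef_pos: [0.5373, -0.2765, 0.055]
ee_rot: [[-0.023, 1.0, 0.001], [1.0, 0.023, -0.001], [-0.001, 0.001, -1.0]]
contact_force: [-1.3, 3.1, 4.5]
width: 0.0366
finger_force: 30.7
time: 32.7
eef_pos: [0.5369, -0.2765, 0.0537]
ee_rot: [[-0.023, 1.0, 0.0], [1.0, 0.023, -0.0], [-0.0, 0.0, -1.0]]
contact_force: [-0.2, -0.3, -0.2]
width: 0.06
finger_force: 0.0
time: 33.4
eef_pos: [0.5369, -0.2765, 0.2146]
ee_rot: [[-0.023, 1.0, 0.001], [1.0, 0.023, -0.001], [-0.001, 0.001, -1.0]]
contact_force: [-0.7, 0.6, -0.6]
width: 0.0599
finger_force: 0.0
yellow_mount 0.7 [276.7, 19.0] [ 0.5316 -0.1465  0.0345]
red_mount 0.85 [280.9, 111.4] [ 0.5363 -0.211   0.0345]
blue_mount 0.64 [280.1, 195.2] [ 0.5376 -0.2785  0.0345]
green_mount 0.57 [279.7, 267.1] [ 0.5391 -0.3451  0.0345]
seat_green 0.73 [281.9, 252.7] [ 0.5411 -0.3379  0.02  ]
```

View pics/w9.png

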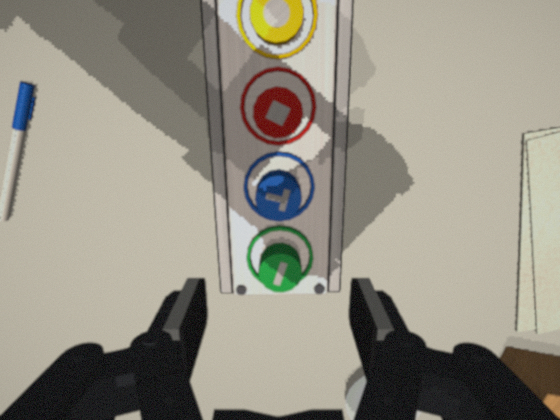

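View pics/s9.png

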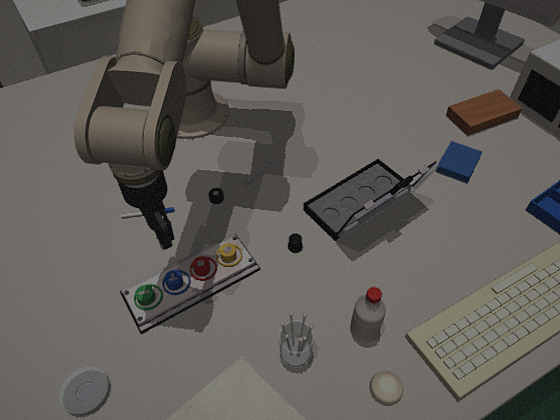

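All four mounts stand in their rings (yellow 277,15; red 278,112; blue 279,195; green 280,267). The lid is still open at about (410,190) in the scene view.

```bash
python3 -c "
from bench import r
print(r.hand_in())"
```

```text
the job is handed in; nothing more can be done
None
```

The lid stands open past its balance point, all four mounts are in the seats of their own colours, and the job is handed in at about 33 s; the hand-in gave no verdict.

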